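# Sort bottles, cup and markers into their trays

### The arm

A 6-joint arm with a two-finger parallel gripper is mounted at the origin on a cart in front of the work surface, level with it; the furniture and walls round the work are solid. World frame = base frame: x ahead of the robot, y to its left, z up, the work surface at z = 0. Lengths are in mm, angles in rad, forces in N, time in s.
With the tool pointing down it reaches from about 275 to 1000 mm from the base axis. Payload 8.4 kg.
Tool frame: the origin (TCP) lies midway between the tips of the shut fingers; the grasp point (between the pads) lies 19 mm behind it; z points along the fingers, y is the line along which they close (so a half turn about z gives the same grasp; the last joint's range is limited). The gripper opens to 85 mm and grips with 20 to 120 N. Pads are 22 mm wide; open, the fingers measure 114 mm over their backs; the gripper's body (76 mm by 85 mm) begins 54 mm behind the grasp point. The pads swing forward as they close: fully open they stand 13 mm farther back than shut.
Start: joints at [-1.162, 0.353, 1.633, -0, 1.155, -0.002], TCP at [249.588, -573.004, 231.281] pointing down, gripper open.
Joint ranges: [-2.63, 2.63], [-0.92, 2.1], [0.06, 2.66], [-1.3, 4.44], [0, 2.69], [-3.02, 3.02]. Speed limits (rad/s): [2.22, 2.22, 2.79, 3.14, 3.14, 3.14].

### API

Orientations are given as a unit quaternion [x, y, z, w].
In Python, from rig import * gives the robot as it stands. The module is installed in compiled form; this text tells all that it offers.
- The arm moves only by the tool apply_moves, never from a script. Its argument "moves" is a list of rows, each an object of numbers: "x", "y", "z": the shift along the world's x, y, z in m; "turn": the turn about the world's z in rad. In form: [{"x": .., "y": .., "z": .., "turn": ..}, ...]. A call has exactly 8 rows; each row shifts and turns the commanded pose from where the row before left it; what a row does not reach is not made up. A row lasts 1/8 s, in which the tool goes at most 62.5 mm and 10.7 degrees, less where a joint would pass 70% of its speed; a pose out of reach is approached as far as the arm can. A call with a gripper value outside its range is refused whole. "hand" is the finger opening in m, from 0 to 0.0854, set as the call begins (left out, the last holds). The fingers move at their own pace and stop on an object; "newtons" is the grip in N (left out, the last holds). Time passes only in rows, so rows that do not move let the fingers close, or fill a call up. It gives the time, the measured TCP pose, the force, the opening and the grip force at its end, in the units of the state.
- get_obs(): the state, without advancing time (a new reading comes with each control period).
- capture(name): name is "side" or "top" or "wrist"; returns a dict with "color" (400x640x3 uint8, red, green, blue), "K" (3x3 intrinsics, pixels), "rvec" (rotation vector, rad) and "tvec" (3), from world to camera coordinates, as OpenCV has them; the wrist camera has in their place "hand_eye" (4x4, takes a point from camera to tool coordinates, whose origin is the TCP and whose axes are the flange's). Camera axes: x right, y down, z forward; pixel columns grow to the right and rows downward; lengths in mm; the calibration is good to about 2 mm. A picture is of the moment at which its call begins: read the wrist's pose just before it. There is no depth.
- hand_in(): hands the job in; it is judged then, once.
The state is a dict: "t": time; "joints": joint angles; "qd": joint speeds; "joint_efforts": joint torques, N m; "tcp_pos": TCP position; "eef_rot": TCP orientation; "ft_force": force on the tool from outside, world axes, zero at the start; "torque": the same for the moment, N m; "gripper_width": opening from 0.0 (shut) to 1.0 (fully open); "grip_force": force on a finger pad.
Only numpy, scipy, OpenCV 4.12 (cv2) and the standard library are available. Lean on these libraries where they do the work, as an engineer would, in place of code of your own. Each camera call takes 0.05 s, during which the arm holds its last target. There are 200 camera calls.

### The job

Tidy up the mixed things at the front of the worktop: stand the brown and the white dropper bottle upright in the blue tray, one in each bay, stand the red-lidded sample cup upright in the yellow tray, and lay the two markers flat in the green tray, one in each long bay. Do not tip the bottles or the cup over on the way, and leave the timer and the tape roll where they are.

Things in the scene. Friction and masses are not known exactly. Their poses are not given: they have to be found in the camera images.
- amber_bottle: Small brown dropper bottle with black dropper cap: round body 23 diameter up to 38 high, cap narrower, 58 high in all. Loose, standing. Grip round the body. Origin at the centre of the underside, z up along its axis, yaw meaningless.
- white_bottle: Small white dropper bottle with white nozzle cap: round body 26 diameter up to 46 high, narrower above, 72 high in all. Loose, standing. Grip round the body. Origin at the centre of the underside, z up along its axis, yaw meaningless.
- sample_cup: Clear specimen cup with a red screw lid (lid fixed): body about 55 diameter up to 56 high, lid 61 diameter from 56 to 68 high. Loose, standing. Grip round the body or the lid. Origin at the centre of the underside, z up along its axis, yaw meaningless.
- black_marker: White marker pen with a black cap, loose, lying flat, 135 long along its own y, 18 wide, 17 high. Origin on the underside at mid-length; the barrel's centre line lies 2 mm to the -x side of the origin. Grip across the barrel (fingers closing along its x) at mid-length; either end may point either way in the tray.
- red_marker: White marker pen with a red cap, loose, lying flat, 135 long along its own y, 18 wide, 17 high. Origin on the underside at mid-length; the barrel's centre line lies 2 mm to the -x side of the origin. Grip across the barrel (fingers closing along its x) at mid-length; either end may point either way in the tray.
- bottle_tray: Blue open tray, fixed to the worktop: 100 (x) by 169 (y), 22 high, walls and floor 3 thick. A divider of the same height along its x splits it into two bays side by side along y, each 94 (x) by 80 (y) inside, bay centres at y = -41 and +41. Origin at the centre of the underside, z up.
- cup_tray: Yellow open tray without divider, fixed to the worktop: 126 by 126 outside, 120 by 120 inside, 22 high, walls and floor 3 thick. Origin at the centre of the underside, z up.
- marker_tray: Green open tray, fixed to the worktop: 144 (x) by 170 (y), 22 high, walls and floor 3 thick. A divider of the same height along its y splits it into two long bays side by side along x, each 67 (x) by 164 (y) inside, bay centres at x = -35 and +35. Origin at the centre of the underside, z up.
- timer: White lab timer with three keys, 56 by 62, 20 high, loose among the things to be sorted; not to be disturbed. Origin at the centre of the underside.
- tape_roll: Roll of paper tape lying flat, 59 diameter, 19 high, loose beside the trays on the right; not to be disturbed. Origin at the centre of the underside.
Not all that is in view belongs to the job. What is shaped like the amber_bottle but purple is not meant.

How it is judged:
By the outcome, as a careful person would: the job done as asked, in the order asked, and still so for the second after the job is handed in, with the robot touching nothing.
It also fails if it takes over 122 s, if anything falls off the work surface, if the arm or the gripper's body presses on something with over 40 N, if the wrist force passes 120 N, or if a joint passes its speed limit or range.

## Working session

There is one attempt and no reset: what is moved stays moved. The work goes in short steps, Python scripts to look and compute and a tool call to move; the robot and the scene stay as the last step left them, time stands still between calls to the robot, and variables do not carry over. Pictures are saved under pics/ and viewed, at most 14 in all, crops included, and the job is handed in when it is done.

Besides the shell and the picture viewer there is one more tool, called as name([rows], argument=value, ...), one row to a line, values as JSON. apply_moves: Moves the arm, as the interface text tells. Its arguments: {"type":"object","properties":{"moves":{"type":"array","items":{"type":"object","properties":{"x":{"type":"number"},"y":{"type":"number"},"z":{"type":"number"},"turn":{"type":"number"}}}},"hand":{"type":"number"},"newtons":{"type":"number"}},"required":["moves"]}

```bash
mkdir -p pics
cat > h.py <<'E'
from rig import *
import numpy as np, cv2
from scipy.spatial.transform import Rotation as R
def cam(n):
    o=get_obs(); c=capture(n)
    if n=="wrist":
        T=np.eye(4);T[:3,:3]=R.from_quat(o["eef_rot"]).as_matrix();T[:3,3]=o["tcp_pos"]
        M=T@np.array(c["hand_eye"]); c["Rw"]=M[:3,:3]; c["C"]=M[:3,3]
    else:
        r=cv2.Rodrigues(np.array(c["rvec"],float))[0]; c["Rw"]=r.T; c["C"]=-r.T@np.array(c["tvec"],float).ravel()
    return c
def ray(c,uv,z):
    d=c["Rw"]@np.linalg.inv(np.array(c["K"]))@np.array([uv[0],uv[1],1.]); s=(z-c["C"][2])/d[2]
    return c["C"]+s*d
def save(c,f,box=None,s=1):
    im=c["color"][:,:,::-1]
    if box: im=im[box[1]:box[3],box[0]:box[2]]
    cv2.imwrite("pics/"+f,cv2.resize(im,None,fx=s,fy=s,interpolation=cv2.INTER_CUBIC))
E
python3 - <<'E'
from h import *
o=get_obs();print(o)
for n in ["top","side"]:
    c=cam(n);save(c,n+"0.png",s=1.25);np.save(n+"0.npy",c,allow_pickle=True);print(n,c["C"].round(),c["Rw"][:,2].round(2))
E
```

```text
{'t': 0.0, 'joints': array([-1.16243056e+00,  3.53657519e-01,  1.63413558e+00,  1.66079959e-05,
        1.15520257e+00, -2.39126506e-03]), 'qd': array([-1.58791555e-05,  4.30750222e-05, -3.66444634e-04, -2.83708843e-04,
       -6.32942672e-04,  1.07467542e-03]), 'joint_efforts': array([-1.98377275e-03, -6.05259490e+01, -3.42066872e+01, -1.40672687e-04,
        9.44063271e-03,  1.47457274e-05]), 'tcp_pos': array([ 249.38444864, -572.56831909,  230.55521045]), 'eef_rot': array([ 9.78984304e-01,  2.03934400e-01, -1.33982956e-04, -6.88638642e-04]), 'ft_force': array([ 0.26227014, -0.28055091, -0.24385517]), 'torque': array([-0.0226724 ,  0.02027112,  0.00028802]), 'grip_force': 0.0, 'gripper_width': 1.0031569423168394}
top [ 324.  -37. 1129.] [ 0.18  0.02 -0.98]
side [ 406. -797.  698.] [ 0.13  0.75 -0.65]
```

View pics/top0.png

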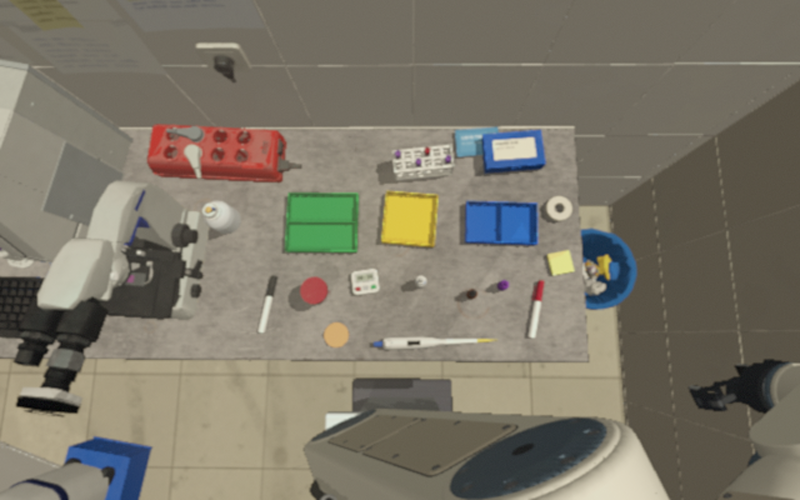

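View pics/side0.png

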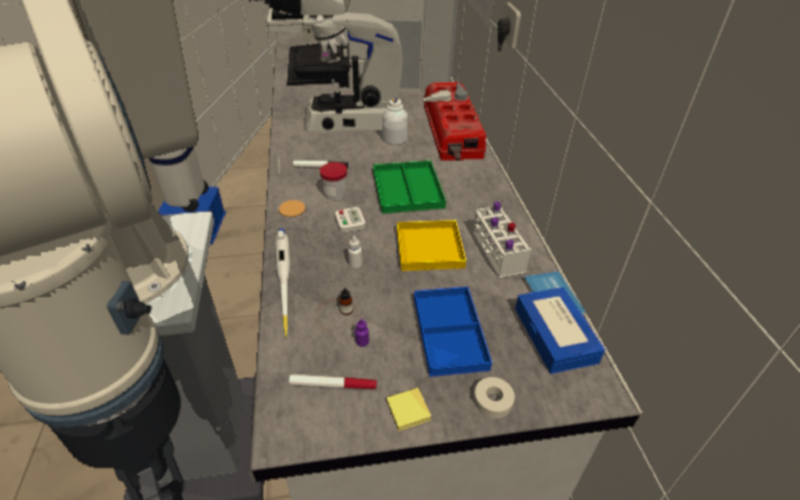

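Top view (800-wide picture): the brown bottle is at (472,294) and the purple look-alike at (503,285). The small white bottle is at (421,281), and the big wash bottle at (220,217) is not meant. The red-lidded cup is at (314,291), the black marker at (268,303) and the red marker at (537,308). The trays are green (322,223), yellow (410,220) and blue (501,223). The side view agrees: brown (345,301), purple (362,333), white (355,252), cup (334,180).

```bash
cat > m.py <<'E'
from h import *
c=np.load("top0.npy",allow_pickle=True).item(); s=np.load("side0.npy",allow_pickle=True).item()
def blob(c,f,box):  # box in 800-scale
    x0,y0,x1,y1=[int(v/1.25) for v in box]
    hsv=cv2.cvtColor(c["color"],cv2.COLOR_RGB2HSV).astype(int); m=np.zeros(hsv.shape[:2],np.uint8)
    m[y0:y1,x0:x1]=f(*np.moveaxis(hsv[y0:y1,x0:x1],2,0))
    n,l,st,ce=cv2.connectedComponentsWithStats(m); k=1+np.argmax(st[1:,4])
    pts=np.argwhere(l==k)[:,::-1].astype(np.float32); return ce[k],pts,st[k]
red=lambda h,s,v:((h<8)|(h>170))&(s>110)&(v>60)
white=lambda h,s,v:(v>165)&(s<50)
dark=lambda h,s,v:v<62
def rect(name,f,box,z):
    ce,p,st=blob(c,f,box); q=np.array([ray(c,u,z)[:2] for u in p],np.float32); r=cv2.minAreaRect(q); print(name,np.round(r[0]),np.round(r[1]),round(r[2],1),"bbox",st)
    return r
if __name__=="__main__":
    rect("blue",lambda h,s,v:(h>100)&(h<125)&(s>120)&(v>40),(455,195,545,250),22)
    rect("yellow",lambda h,s,v:(h>18)&(h<35)&(s>120),(370,185,445,255),22)
    rect("green",lambda h,s,v:(h>50)&(h<85)&(s>100),(275,185,365,260),22)
    rect("lid",red,(295,270,333,315),68)
    rect("timer",white,(345,260,383,302),20)
    rect("tape",lambda h,s,v:(v>120)&(s<60),(540,190,576,226),19)
    rect("brown",dark,(460,280,485,304),40)
    rect("white",white,(408,268,432,294),50)
    rect("purple",lambda h,s,v:(h>125)&(h<160)&(s>80),(490,270,515,298),50)
    rect("redm cap",red,(520,270,550,315),10); rect("redm",lambda h,s,v:red(h,s,v)|white(h,s,v),(520,270,550,345),10)
    rect("blkm cap",dark,(260,270,280,300),10); rect("blkm",lambda h,s,v:dark(h,s,v)|white(h,s,v),(252,268,284,340),10)
    for n,f,b1,b2,z in [("brown",dark,(460,280,485,304),(335,286,356,300),50),("white",white,(408,268,432,294),(345,232,365,272),40)]:
        a=blob(c,f,b1)[0]; b=blob(s,f,b2)[0]
        print(n,a,ray(c,a,z).round(),b,ray(s,b,z).round())
E
python3 m.py; python3 -c "
from h import *
c=np.load('top0.npy',allow_pickle=True).item();save(c,'crop1.png',(200,200,450,290),3.2)"
```

```text
blue [ 587. -247.] [168. 100.] 88.0 bbox [ 372  162   58   34 1854]
yellow [597. -30.] [126. 129.] 85.4 bbox [ 305  153   46   45 1790]
green [587. 179.] [141. 168.] 0.1 bbox [ 229  155   58   47 2599]
lid [420. 182.] [56. 56.] 46.4 bbox [240 222  22  21 362]
timer [446.  73.] [57. 64.] 9.6 bbox [281 214  23  22 364]
tape [ 627. -382.] [80. 87.] 87.4 bbox [432 152  28  28 656]
brown [ 417. -170.] [10. 14.] 44.6 bbox [374 233   6   5  20]
white [447. -59.] [24. 18.] 45.0 bbox [333 220   9   9  50]
purple [ 437. -242.] [16. 22.] 44.4 bbox [399 224   8   8  46]
redm cap [ 428. -332.] [18. 48.] 71.9 bbox [426 224   9  16  91]
redm [ 362. -321.] [17. 86.] 77.2 bbox [423 241  11  30 173]Traceback (most recent call last):
  File "m.py", line 26, in <module>
    rect("blkm cap",dark,(260,270,280,300),10); rect("blkm",lambda h,s,v:dark(h,s,v)|white(h,s,v),(252,268,284,340),10)
    ~~~~^^^^^^^^^^^^^^^^^^^^^^^^^^^^^^^^^^^^^^
  File "m.py", line 13, in rect
    ce,p,st=blob(c,f,box); q=np.array([ray(c,u,z)[:2] for u in p],np.float32); r=cv2.minAreaRect(q); print(name,np.round(r[0]),np.round(r[1]),round(r[2],1),"bbox",st)
            ~~~~^^^^^^^^^
  File "m.py", line 7, in blob
    n,l,st,ce=cv2.connectedComponentsWithStats(m); k=1+np.argmax(st[1:,4])
                                                       ~~~~~~~~~^^^^^^^^^^
    return _wrapfunc(a, 'argmax', axis=axis, out=out, **kwds)
    return bound(*args, **kwds)
ValueError: attempt to get argmax of an empty sequence
```

View pics/crop1.png

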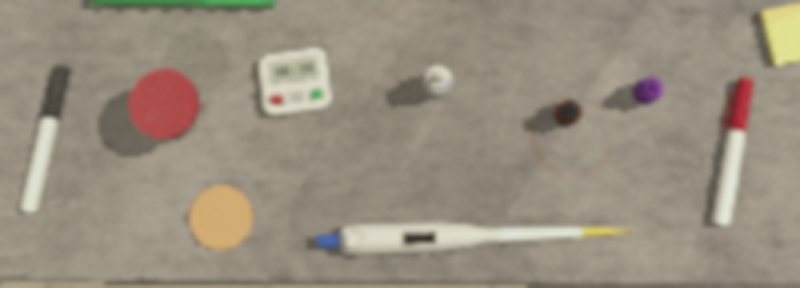

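In the crop the brown bottle with the black cap is at (567,112) and the purple look-alike at (648,90). The brown one fits the description: brown ring, black cap. The white bottle is at (438,79). The markers run (62,68)-(30,210) for black and (743,80)-(722,222) for red.

Run:
```python
from m import *
f=lambda u:(200+(u[0]+.5)/3.2-.5,200+(u[1]+.5)/3.2-.5)
for n,u,z in [("brown cap",(568,111),58),("white cap",(438,79),72),("lid",(164,104),68),("red a",(744,79),9),("red b",(722,223),9),("blk a",(62,67),9),("blk b",(29,211),9)]:
    print(n,ray(c,f(u),z).round(1))
for n,u,z in [("brown cap",(346,291),58),("white",(354,238),72),("lid",(334,171),68)]:
    print("side",n,ray(s,(u[0]/1.25,u[1]/1.25),z).round(1))
print([cam("wrist")[k].round(3) for k in ("hand_eye","K")])
```

```text
brown cap [ 416.9 -169.9   58. ]
white cap [442.8 -56.3  72. ]
lid [420.1 182.1  68. ]
red a [ 451.4 -337.     9. ]
red b [ 321.8 -311.6    9. ]
blk a [459.2 290.4   9. ]
blk b [327.8 313.    9. ]
side brown cap [ 422.2 -184.    58. ]
side white [447.3 -64.8  72. ]
side lid [425.  171.6  68. ]
[array([[-1.00000e-03, -9.65000e-01, -2.63000e-01,  6.57940e+01],
       [ 1.00000e+00, -0.00000e+00, -1.00000e-03,  1.31000e-01],
       [ 1.00000e-03, -2.63000e-01,  9.65000e-01, -1.43319e+02],
       [ 0.00000e+00,  0.00000e+00,  0.00000e+00,  1.00000e+00]]), array([[331.634,   0.   , 320.942],
       [  0.   , 331.634, 197.469],
       [  0.   ,   0.   ,   1.   ]])]
```

apply_moves([
  {"x":0.021,"y":0.05,"z":-0.007,"turn":0.145},
  {"x":0.021,"y":0.05,"z":-0.007,"turn":0.145},
  {"x":0.021,"y":0.05,"z":-0.007,"turn":0.145},
  {"x":0.021,"y":0.05,"z":-0.007,"turn":0.145},
  {"x":0.021,"y":0.05,"z":-0.007,"turn":0.145},
  {"x":0.021,"y":0.05,"z":-0.007,"turn":0.145},
  {"x":0.021,"y":0.05,"z":-0.007,"turn":0.145},
  {"x":0.021,"y":0.045,"z":-0.007,"turn":0.145},
], hand=0.06)

```text
t: 1.2
tcp_pos: [418.0, -176.3, 175.2]
eef_rot: [0.705, 0.709, 0.0, 0.0]
ft_force: [0.8, -1.1, 0.5]
gripper_width: 0.707
grip_force: 0.0
```

Run:
```python
from h import *
o=get_obs();print(o["tcp_pos"].round(1),R.from_quat(o["eef_rot"]).as_matrix().round(3)[:,1],o["joints"].round(2))
c=cam("wrist");np.save("w1.npy",c,allow_pickle=True);save(c,"w1.png",s=1.25);print(c["C"])
```

```text
[ 418.  -176.3  175.2] [1.    0.005 0.   ] [-0.4   0.15  2.04  0.    0.94 -0.41]
[ 417.14966184 -110.23227927  318.53113358]
```

View pics/w1.png

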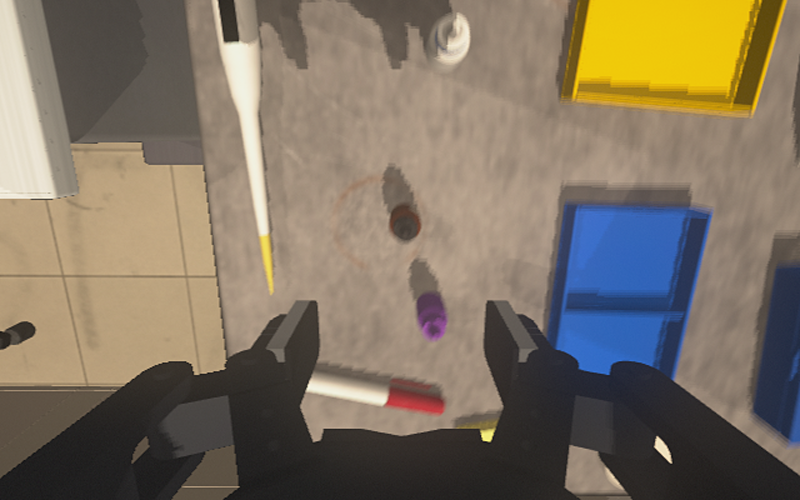

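Wrist view: the brown bottle's cap is at about (404,231) with its body centred at (405,220). Purple is at (431,318), white at (448,40), and the blue tray spans (548-712,203-380+).

Run:
```python
from h import *
c=np.load("w1.npy",allow_pickle=True).item()
for n,u,z in [("brown cap",(404,232),58),("brown shoulder",(405,220),40),("white tip",(456,20),72),("white shoulder",(450,38),46),("purple top",(432,328),58),("blue topleft rim corner",(565,205),22),("blue top right",(711,210),22),("blue divider left",(560,299),22),("blue divider right",(694,309),22),("yellow lower left",(560,100),22),("yellow lower right",(752,115),22)]:
    print(n,ray(c,(u[0]/1.25,u[1]/1.25),z).round(1))
```

```text
brown cap [ 419.1 -171.1   58. ]
brown shoulder [ 419.9 -166.9   40. ]
white tip [446.2 -51.   72. ]
white shoulder [446.  -54.5  46. ]
purple top [ 438.8 -238.8   58. ]
blue topleft rim corner [ 535.4 -159.    22. ]
blue top right [ 641.4 -162.2   22. ]
blue divider left [ 539.4 -231.8   22. ]
blue divider right [ 643.8 -239.6   22. ]
yellow lower left [524.3 -87.5  22. ]
yellow lower right [656.2 -96.6  22. ]
```

apply_moves([
  {"x":0.001,"y":0.007,"z":-0.02},
  {"z":-0.03},
  {"z":-0.03},
  {"z":-0.03},
  {"z":-0.03},
  {"z":-0.02},
  {"z":-0.008},
  {},
])

```text
$.moves[0]: bad value
```

apply_moves([
  {},
  {},
  {},
  {},
  {},
  {},
  {},
  {},
], hand=0.0, newtons=30)

```text
$.moves[0]: bad value
```

apply_moves([
  {"x":0.001,"y":0.007,"z":-0.02,"turn":0},
  {"x":0,"y":0,"z":-0.03,"turn":0},
  {"x":0,"y":0,"z":-0.03,"turn":0},
  {"x":0,"y":0,"z":-0.03,"turn":0},
  {"x":0,"y":0,"z":-0.03,"turn":0},
  {"x":0,"y":0,"z":-0.02,"turn":0},
  {"x":0,"y":0,"z":-0.007,"turn":0},
  {"x":0,"y":0,"z":0,"turn":0},
])

```text
t: 2.25
tcp_pos: [418.5, -171.0, 8.2]
eef_rot: [0.707, 0.707, -0.0, -0.0]
ft_force: [-0.6, 1.2, -0.6]
gripper_width: 0.702
grip_force: 0.0
```

apply_moves([
  {"x":0,"y":0,"z":0,"turn":0},
  {"x":0,"y":0,"z":0,"turn":0},
  {"x":0,"y":0,"z":0,"turn":0},
  {"x":0,"y":0,"z":0,"turn":0},
  {"x":0,"y":0,"z":0,"turn":0},
  {"x":0,"y":0,"z":0,"turn":0},
  {"x":0,"y":0,"z":0,"turn":0},
  {"x":0,"y":0,"z":0,"turn":0},
], hand=0.0, newtons=30)

```text
t: 3.25
tcp_pos: [419.2, -171.2, 9.0]
eef_rot: [0.707, 0.707, 0.0, 0.001]
ft_force: [-1.1, -0.4, 6.1]
gripper_width: 0.254
grip_force: 29.1
```

apply_moves([
  {"x":0,"y":0,"z":0.015,"turn":0},
  {"x":0,"y":0,"z":0.03,"turn":0},
  {"x":0.01,"y":-0.001,"z":0.025,"turn":0},
  {"x":0.03,"y":-0.006,"z":0,"turn":0},
  {"x":0.038,"y":-0.008,"z":0,"turn":0},
  {"x":0.04,"y":-0.009,"z":0,"turn":0},
  {"x":0.034,"y":-0.008,"z":0,"turn":0},
  {"x":0.016,"y":-0.003,"z":0,"turn":0},
])

```text
t: 4.25
tcp_pos: [588.2, -206.4, 79.3]
eef_rot: [0.707, 0.707, 0.0, 0.001]
ft_force: [0.2, 0.8, -0.7]
gripper_width: 0.253
grip_force: 29.7
```

apply_moves([
  {"x":0,"y":0,"z":0,"turn":0},
  {"x":0,"y":0,"z":-0.015,"turn":0},
  {"x":0,"y":0,"z":-0.02,"turn":0},
  {"x":0,"y":0,"z":-0.015,"turn":0},
  {"x":0,"y":0,"z":-0.008,"turn":0},
  {"x":0,"y":0,"z":-0.004,"turn":0},
  {"x":0,"y":0,"z":0,"turn":0},
  {"x":0,"y":0,"z":0,"turn":0},
])

```text
t: 5.25
tcp_pos: [587.0, -206.1, 16.8]
eef_rot: [0.707, 0.707, 0.0, 0.0]
ft_force: [-0.3, 0.9, -0.3]
gripper_width: 0.255
grip_force: 29.7
```

Run:
```python
from h import *
print({k:np.round(v,1) for k,v in get_obs().items() if k in("tcp_pos","ft_force","gripper_width","grip_force")})
c=cam("wrist");np.save("w2.npy",c,allow_pickle=True);save(c,"w2.png",s=1.25)
```

```text
{'tcp_pos': array([ 587. , -206.1,   16.8]), 'ft_force': array([-0.3,  0.9, -0.3]), 'grip_force': np.float64(29.7), 'gripper_width': np.float64(0.3)}
```

View pics/w2.png

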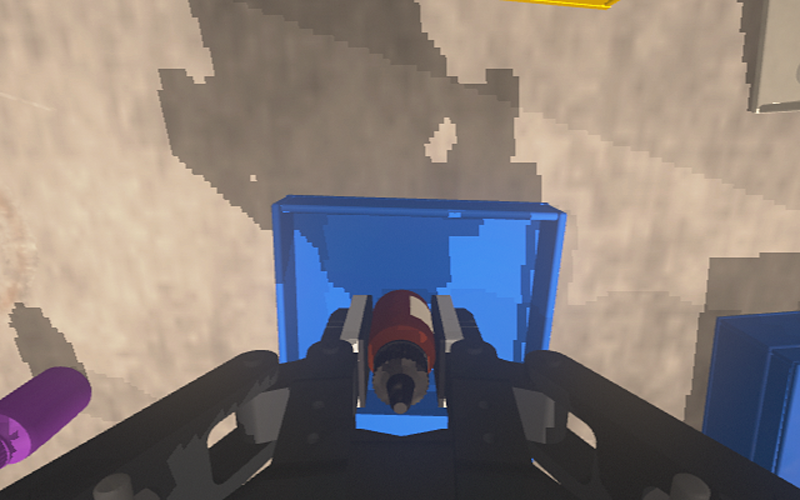

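The brown bottle is held upright at (400,340) inside the near bay of the blue tray. Lowering the last few mm.

apply_moves([
  {"x":0,"y":0,"z":-0.002,"turn":0},
  {"x":0,"y":0,"z":-0.002,"turn":0},
  {"x":0,"y":0,"z":-0.001,"turn":0},
  {"x":0,"y":0,"z":0,"turn":0},
  {"x":0,"y":0,"z":0,"turn":0},
  {"x":0,"y":0,"z":0,"turn":0},
  {"x":0,"y":0,"z":0,"turn":0},
  {"x":0,"y":0,"z":0,"turn":0},
])

```text
t: 6.3
tcp_pos: [586.8, -206.0, 12.1]
eef_rot: [0.707, 0.707, 0.0, 0.0]
ft_force: [-2.7, 1.1, 8.5]
gripper_width: 0.256
grip_force: 30.6
```

apply_moves([
  {"x":0,"y":0,"z":0,"turn":0},
  {"x":0,"y":0,"z":0,"turn":0},
  {"x":0,"y":0,"z":0,"turn":0},
  {"x":0,"y":0,"z":0,"turn":0},
  {"x":0,"y":0,"z":0.01,"turn":0},
  {"x":0,"y":0,"z":0.02,"turn":0},
  {"x":0,"y":0,"z":0.04,"turn":0},
  {"x":0,"y":0,"z":0.04,"turn":0},
], hand=0.048)

```text
t: 7.3
tcp_pos: [586.7, -206.1, 123.8]
eef_rot: [0.707, 0.707, 0.0, 0.0]
ft_force: [0.7, 0.5, -0.1]
gripper_width: 0.56
grip_force: 0.0
```

apply_moves([
  {"x":-0.015,"y":0.015,"z":0.02,"turn":0},
  {"x":-0.025,"y":0.026,"z":0.02,"turn":0},
  {"x":-0.025,"y":0.026,"z":0,"turn":0},
  {"x":-0.025,"y":0.026,"z":0,"turn":0},
  {"x":-0.025,"y":0.026,"z":0,"turn":0},
  {"x":-0.016,"y":0.017,"z":0,"turn":0},
  {"x":-0.01,"y":0.01,"z":0,"turn":0},
  {"x":0,"y":0,"z":0,"turn":0},
], hand=0.065)

```text
t: 8.3
tcp_pos: [445.7, -59.8, 161.7]
eef_rot: [0.707, 0.707, 0.0, 0.0]
ft_force: [0.5, -0.1, -0.6]
gripper_width: 0.757
grip_force: 0.0
```

Run:
```python
from h import *
print({k:np.round(v,1) for k,v in get_obs().items() if k in("tcp_pos","ft_force","gripper_width","grip_force")})
c=cam("wrist");np.save("w3.npy",c,allow_pickle=True);save(c,"w3.png",s=1.25)
```

```text
{'tcp_pos': array([445.7, -59.8, 161.7]), 'ft_force': array([ 0.5, -0.1, -0.6]), 'grip_force': np.float64(0.0), 'gripper_width': np.float64(0.8)}
```

View pics/w3.png

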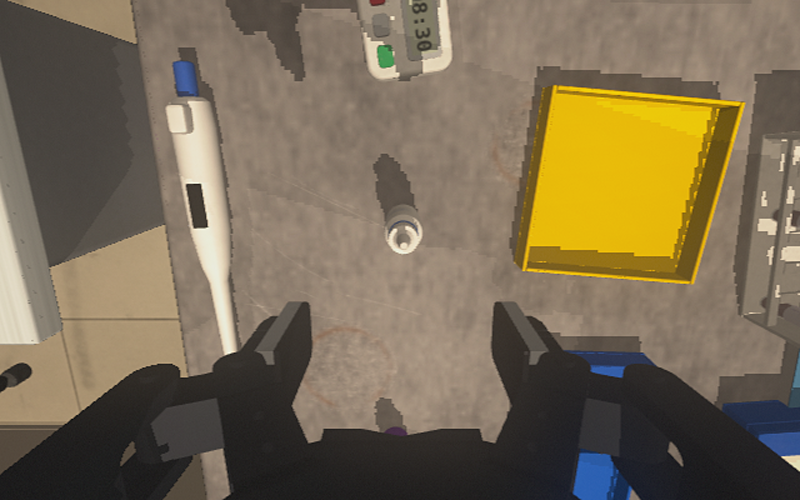

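White bottle's tip is at (403,243) and its shoulder at about (403,229). The yellow rim corners are (549,87), (745,102), (695,282) and (518,270).

Run:
```python
from h import *
c=np.load("w3.npy",allow_pickle=True).item()
for n,u,z in [("white tip",(403,244),72),("white shoulder",(403,229),46)]+[("yel",p,22) for p in [(549,87),(745,102),(695,282),(518,270)]]+[("timer low",(375,78),20),("timer low r",(452,68),20)]:
    print(n,ray(c,(u[0]/1.25,u[1]/1.25),z).round(1))
```

```text
white tip [446.1 -55.4  72. ]
white shoulder [446.2 -52.3  46. ]
yel [539.7  35.4  22. ]
yel [667.2  26.4  22. ]
yel [657.8 -97.   22. ]
yel [529.  -87.9  22. ]
timer low [428.2  41.   20. ]
timer low r [477.4  47.   20. ]
```

apply_moves([
  {"x":0,"y":0.006,"z":-0.02,"turn":0},
  {"x":0,"y":0,"z":-0.03,"turn":0},
  {"x":0,"y":0,"z":-0.03,"turn":0},
  {"x":0,"y":0,"z":-0.03,"turn":0},
  {"x":0,"y":0,"z":-0.025,"turn":0},
  {"x":0,"y":0,"z":-0.014,"turn":0},
  {"x":0,"y":0,"z":0,"turn":0},
  {"x":0,"y":0,"z":0,"turn":0},
])

```text
t: 9.35
tcp_pos: [446.3, -54.2, 12.8]
eef_rot: [0.707, 0.707, 0.0, 0.0]
ft_force: [0.2, -0.3, 0.6]
gripper_width: 0.764
grip_force: 0.0
```

apply_moves([
  {"x":0,"y":0,"z":0,"turn":0},
  {"x":0,"y":0,"z":0,"turn":0},
  {"x":0,"y":0,"z":0,"turn":0},
  {"x":0,"y":0,"z":0,"turn":0},
  {"x":0,"y":0,"z":0,"turn":0},
  {"x":0,"y":0,"z":0,"turn":0},
  {"x":0,"y":0,"z":0,"turn":0},
  {"x":0,"y":0,"z":0,"turn":0},
], hand=0.0, newtons=30)

```text
t: 10.35
tcp_pos: [446.0, -54.0, 12.9]
eef_rot: [0.707, 0.707, 0.0, 0.0]
ft_force: [-0.7, -0.0, 6.6]
gripper_width: 0.282
grip_force: 29.1
```

apply_moves([
  {"x":0,"y":0,"z":0.015,"turn":0},
  {"x":0,"y":0,"z":0.035,"turn":0},
  {"x":0,"y":0,"z":0.04,"turn":0},
  {"x":0.01,"y":-0.015,"z":0,"turn":0},
  {"x":0.02,"y":-0.032,"z":0,"turn":0},
  {"x":0.024,"y":-0.039,"z":0,"turn":0},
  {"x":0.024,"y":-0.039,"z":0,"turn":0},
  {"x":0.024,"y":-0.039,"z":0,"turn":0},
])

```text
t: 11.35
tcp_pos: [548.0, -219.8, 101.9]
eef_rot: [0.707, 0.707, -0.0, -0.0]
ft_force: [0.3, -0.0, 0.4]
gripper_width: 0.282
grip_force: 29.7
```

apply_moves([
  {"x":0.022,"y":-0.036,"z":0,"turn":0},
  {"x":0.015,"y":-0.025,"z":0,"turn":0},
  {"x":0.005,"y":-0.01,"z":0,"turn":0},
  {"x":0,"y":0,"z":-0.02,"turn":0},
  {"x":0,"y":0,"z":-0.03,"turn":0},
  {"x":0,"y":0,"z":-0.02,"turn":0},
  {"x":0,"y":0,"z":-0.011,"turn":0},
  {"x":0,"y":0,"z":0,"turn":0},
])

```text
t: 12.35
tcp_pos: [589.1, -288.4, 20.4]
eef_rot: [0.707, 0.707, -0.0, -0.001]
ft_force: [0.2, -0.6, -0.4]
gripper_width: 0.285
grip_force: 29.7
```

Run:
```python
from h import *
c=cam("wrist");np.save("w4.npy",c,allow_pickle=True);save(c,"w4.png",s=1)
```

```text
(no output)
```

View pics/w4.png

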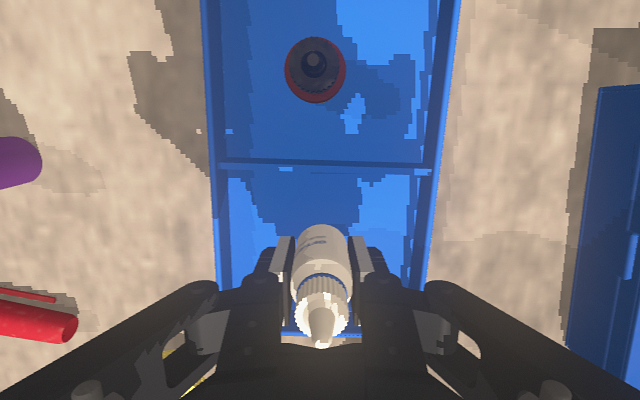

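Brown bottle stands upright at (315,70) in its bay. The white bottle is held at (320,265) over the second bay, clear of the walls. Lowering about 5 mm and releasing.

apply_moves([
  {"x":0,"y":0,"z":-0.002,"turn":0},
  {"x":0,"y":0,"z":-0.002,"turn":0},
  {"x":0,"y":0,"z":-0.001,"turn":0},
  {"x":0,"y":0,"z":0,"turn":0},
  {"x":0,"y":0,"z":0,"turn":0},
  {"x":0,"y":0,"z":0,"turn":0},
  {"x":0,"y":0,"z":0,"turn":0},
  {"x":0,"y":0,"z":0,"turn":0},
])

```text
t: 13.4
tcp_pos: [589.6, -289.0, 16.3]
eef_rot: [0.707, 0.707, -0.0, 0.0]
ft_force: [-0.7, -0.1, 0.1]
gripper_width: 0.281
grip_force: 29.7
```

apply_moves([
  {"x":0,"y":0,"z":0,"turn":0},
  {"x":0,"y":0,"z":0,"turn":0},
  {"x":0,"y":0,"z":0,"turn":0},
  {"x":0,"y":0,"z":0,"turn":0},
  {"x":0,"y":0,"z":0.01,"turn":0},
  {"x":0,"y":0,"z":0.03,"turn":0},
  {"x":0,"y":0,"z":0.05,"turn":0},
  {"x":0,"y":0,"z":0.05,"turn":0},
], hand=0.05)

```text
t: 14.4
tcp_pos: [589.5, -289.0, 158.3]
eef_rot: [0.707, 0.707, 0.0, 0.0]
ft_force: [1.4, -0.6, 0.7]
gripper_width: 0.585
grip_force: 0.0
```

apply_moves([
  {"x":-0.01,"y":0.025,"z":0.03,"turn":0},
  {"x":-0.02,"y":0.052,"z":0,"turn":0},
  {"x":-0.022,"y":0.058,"z":0,"turn":0},
  {"x":-0.022,"y":0.058,"z":0,"turn":0},
  {"x":-0.022,"y":0.058,"z":0,"turn":0},
  {"x":-0.022,"y":0.058,"z":0,"turn":0},
  {"x":-0.022,"y":0.058,"z":0,"turn":0},
  {"x":-0.018,"y":0.05,"z":0,"turn":0},
], hand=0.085)

```text
t: 15.4
tcp_pos: [430.7, 129.8, 187.2]
eef_rot: [0.707, 0.707, 0.001, 0.0]
ft_force: [1.5, 0.6, 0.5]
gripper_width: 0.995
grip_force: 0.0
```

apply_moves([
  {"x":-0.01,"y":0.028,"z":0,"turn":0},
  {"x":-0.002,"y":0.01,"z":0,"turn":0},
  {"x":0,"y":0,"z":0,"turn":0},
  {"x":0,"y":0,"z":0,"turn":0},
  {"x":0,"y":0,"z":0,"turn":0},
  {"x":0,"y":0,"z":0,"turn":0},
  {"x":0,"y":0,"z":0,"turn":0},
  {"x":0,"y":0,"z":0,"turn":0},
])

```text
t: 16.4
tcp_pos: [419.6, 165.9, 186.3]
eef_rot: [0.707, 0.707, -0.0, -0.0]
ft_force: [-0.4, 0.3, 0.1]
gripper_width: 0.995
grip_force: 0.0
```

Run:
```python
from h import *
print(get_obs()["tcp_pos"].round(1))
c=cam("wrist");np.save("w5.npy",c,allow_pickle=True);save(c,"w5.png",s=1.25)
hsv=cv2.cvtColor(c["color"],cv2.COLOR_RGB2HSV).astype(int);h,s,v=np.moveaxis(hsv,2,0)
m=(((h<8)|(h>170))&(s>110)&(v>60)).astype(np.uint8)
n,l,st,ce=cv2.connectedComponentsWithStats(m);k=1+np.argmax(st[1:,4]);print(st[k],ce[k],ray(c,ce[k],65))
q=np.array([ray(c,u,68)[:2] for u in np.argwhere(l==k)[:,::-1]],np.float32);print(cv2.minEnclosingCircle(q))
```

```text
[419.6 165.9 186.3]
[ 287  131   76   77 4500] [324.43622222 169.13066667] [421.6987608 183.7571179  65.       ]
((421.4820251464844, 183.56361389160156), 30.88984489440918)
```

View pics/w5.png

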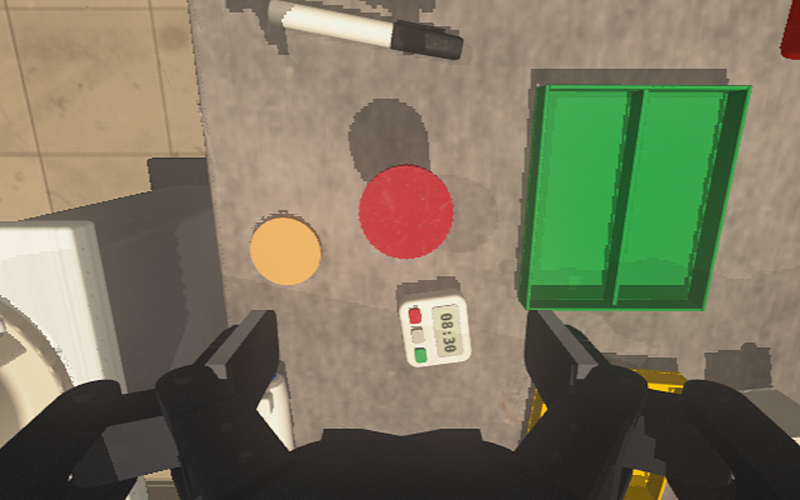

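Red lid is at (406,211), timer at (434,330). The measured lid radius of 30.9 mm matches the 61 mm diameter, with its centre at (421.5,183.6). Green tray rim corners: (545,86), (750,87), (705,309), (526,309). Black marker spans (270,12)-(462,47).

apply_moves([
  {"x":0.002,"y":0.018,"z":-0.01,"turn":0},
  {"x":0,"y":0,"z":-0.02,"turn":0},
  {"x":0,"y":0,"z":-0.03,"turn":0},
  {"x":0,"y":0,"z":-0.03,"turn":0},
  {"x":0,"y":0,"z":-0.03,"turn":0},
  {"x":0,"y":0,"z":-0.02,"turn":0},
  {"x":0,"y":0,"z":-0.014,"turn":0},
  {"x":0,"y":0,"z":0,"turn":0},
])

```text
t: 17.45
tcp_pos: [421.0, 184.2, 31.3]
eef_rot: [0.707, 0.707, -0.001, -0.0]
ft_force: [0.3, -0.6, 0.1]
gripper_width: 0.996
grip_force: 0.0
```

apply_moves([
  {"x":0,"y":0,"z":0,"turn":0},
  {"x":0,"y":0,"z":0,"turn":0},
  {"x":0,"y":0,"z":0,"turn":0},
  {"x":0,"y":0,"z":0,"turn":0},
  {"x":0,"y":0,"z":0,"turn":0},
  {"x":0,"y":0,"z":0,"turn":0},
  {"x":0,"y":0,"z":0,"turn":0},
  {"x":0,"y":0,"z":0,"turn":0},
], hand=0.0, newtons=40)

```text
t: 18.45
tcp_pos: [422.2, 184.3, 33.2]
eef_rot: [0.707, 0.707, 0.001, 0.0]
ft_force: [-0.7, -0.2, 7.4]
gripper_width: 0.706
grip_force: 42.6
```

Run:
```python
from h import *
c=np.load("w5.npy",allow_pickle=True).item()
for n,u,z in [("green",p,22) for p in [(543,86),(750,87),(705,309),(526,309)]]+[("blk white end",(271,13),9),("blk cap end",(463,47),9)]:
    print(n,ray(c,(u[0]/1.25,u[1]/1.25),z).round(1))
```

```text
green [517.5 264.2  22. ]
green [661.5 263.4  22. ]
green [662.1  96.6  22. ]
green [518.8  96.7  22. ]
blk white end [328.4 313.3   9. ]
blk cap end [462.7 291.5   9. ]
```

apply_moves([
  {"x":0,"y":0,"z":0.015,"turn":0},
  {"x":0,"y":0,"z":0.03,"turn":0},
  {"x":0.01,"y":-0.01,"z":0.015,"turn":0},
  {"x":0.02,"y":-0.025,"z":0,"turn":0},
  {"x":0.026,"y":-0.032,"z":0,"turn":0},
  {"x":0.026,"y":-0.032,"z":0,"turn":0},
  {"x":0.026,"y":-0.032,"z":0,"turn":0},
  {"x":0.026,"y":-0.032,"z":0,"turn":0},
])

```text
t: 19.45
tcp_pos: [556.6, 19.7, 93.6]
eef_rot: [0.707, 0.707, 0.0, 0.0]
ft_force: [0.5, 0.3, 0.1]
gripper_width: 0.701
grip_force: 43.2
```

apply_moves([
  {"x":0.022,"y":-0.027,"z":0,"turn":0},
  {"x":0.014,"y":-0.018,"z":0,"turn":0},
  {"x":0.006,"y":-0.008,"z":0,"turn":0},
  {"x":0,"y":0,"z":0,"turn":0},
  {"x":0,"y":0,"z":-0.015,"turn":0},
  {"x":0,"y":0,"z":-0.02,"turn":0},
  {"x":0,"y":0,"z":-0.015,"turn":0},
  {"x":0,"y":0,"z":0,"turn":0},
])

```text
t: 20.45
tcp_pos: [596.1, -31.7, 40.2]
eef_rot: [0.707, 0.707, -0.001, -0.001]
ft_force: [-0.7, 0.4, -0.2]
gripper_width: 0.699
grip_force: 43.2
```

Run:
```python
from h import *
c=cam("wrist");np.save("w6.npy",c,allow_pickle=True);save(c,"w6.png",s=1)
```

```text
(no output)
```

View pics/w6.png

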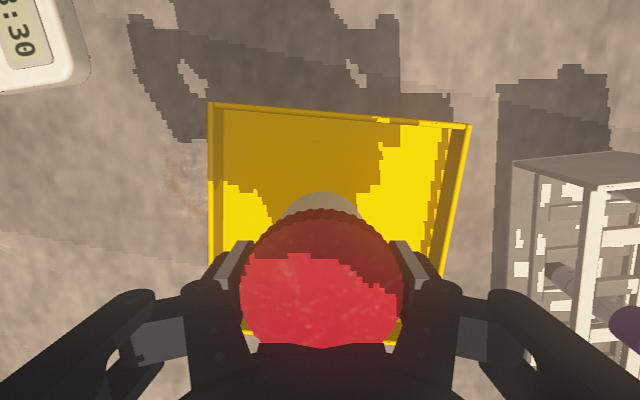

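The cup is held upright over the yellow tray, its lid at (320,290), inside the walls. Lowering about 4.5 mm and releasing.

apply_moves([
  {"x":0,"y":0,"z":-0.002,"turn":0},
  {"x":0,"y":0,"z":-0.002,"turn":0},
  {"x":0,"y":0,"z":-0.001,"turn":0},
  {"x":0,"y":0,"z":0,"turn":0},
  {"x":0,"y":0,"z":0,"turn":0},
  {"x":0,"y":0,"z":0,"turn":0},
  {"x":0,"y":0,"z":0,"turn":0},
  {"x":0,"y":0,"z":0,"turn":0},
])

```text
t: 21.5
tcp_pos: [597.6, -32.0, 37.3]
eef_rot: [0.707, 0.707, 0.0, -0.0]
ft_force: [0.2, -0.2, -1.1]
gripper_width: 0.7
grip_force: 43.2
```

apply_moves([
  {"x":0,"y":0,"z":0,"turn":0},
  {"x":0,"y":0,"z":0,"turn":0},
  {"x":0,"y":0,"z":0,"turn":0},
  {"x":0,"y":0,"z":0,"turn":0},
  {"x":0,"y":0,"z":0.01,"turn":0},
  {"x":0,"y":0,"z":0.03,"turn":0},
  {"x":0,"y":0,"z":0.05,"turn":0},
  {"x":0,"y":0,"z":0.05,"turn":0},
], hand=0.082)

```text
t: 22.5
tcp_pos: [597.4, -32.0, 179.3]
eef_rot: [0.707, 0.707, 0.0, -0.0]
ft_force: [1.3, 0.2, -0.5]
gripper_width: 0.956
grip_force: 0.0
```

apply_moves([
  {"x":-0.015,"y":0.025,"z":0,"turn":0.176},
  {"x":-0.025,"y":0.042,"z":0,"turn":0.176},
  {"x":-0.029,"y":0.048,"z":0,"turn":0.176},
  {"x":-0.029,"y":0.048,"z":-0.01,"turn":0.176},
  {"x":-0.029,"y":0.048,"z":-0.01,"turn":0.176},
  {"x":-0.029,"y":0.048,"z":-0.01,"turn":0.176},
  {"x":-0.029,"y":0.048,"z":0,"turn":0.176},
  {"x":-0.017,"y":0.027,"z":0,"turn":0.175},
], hand=0.05)

```text
t: 23.5
tcp_pos: [394.2, 304.0, 147.9]
eef_rot: [0.078, 0.997, 0.0, 0.0]
ft_force: [0.5, -0.0, -0.4]
gripper_width: 0.586
grip_force: 0.0
```

apply_moves([
  {"x":0,"y":0,"z":0,"turn":0},
  {"x":0,"y":0,"z":0,"turn":0},
  {"x":0,"y":0,"z":0,"turn":0},
  {"x":0,"y":0,"z":0,"turn":0},
  {"x":0,"y":0,"z":0,"turn":0},
  {"x":0,"y":0,"z":0,"turn":0},
  {"x":0,"y":0,"z":0,"turn":0},
  {"x":0,"y":0,"z":0,"turn":0},
])

```text
t: 24.5
tcp_pos: [395.6, 302.0, 147.2]
eef_rot: [0.082, 0.997, -0.0, -0.0]
ft_force: [0.0, 0.2, 0.6]
gripper_width: 0.588
grip_force: 0.0
```

Run:
```python
from h import *
o=get_obs();print(o["tcp_pos"].round(1),R.from_quat(o["eef_rot"]).as_matrix().round(3)[:,1],o["joints"].round(2))
c=cam("wrist");np.save("w7.npy",c,allow_pickle=True);save(c,"w7.png",s=1.25)
```

```text
[395.6 302.  147.2] [ 0.163  0.987 -0.   ] [ 0.65  0.26  1.98 -0.    0.9  -0.76]
```

View pics/w7.png

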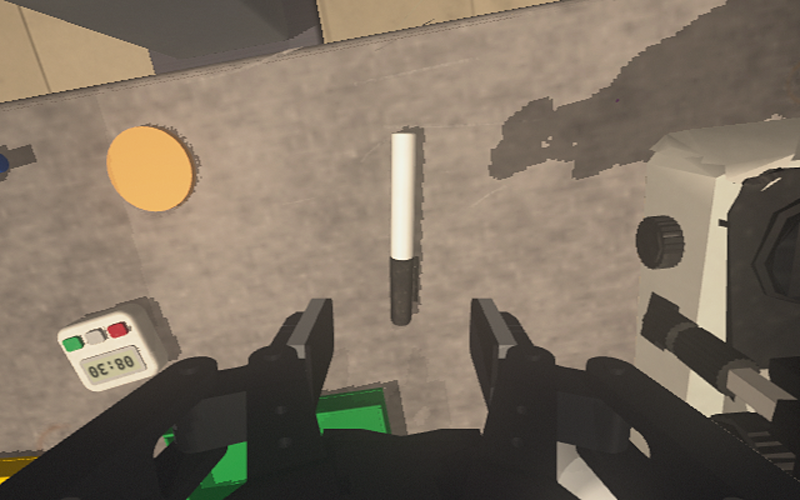

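The marker is vertical between the fingers, ends at (404,132) and (401,324). The nearest microscope knob is at (640,240).

Run:
```python
from h import *
c=np.load("w7.npy",allow_pickle=True).item()
p=[ray(c,(u[0]/1.25,u[1]/1.25),z) for u,z in [((404,132),9),((401,325),9),((640,240),40),((645,290),60)]]
print(np.round(p,1),(p[0]+p[1])/2,np.degrees(np.arctan2(*(p[1]-p[0])[1::-1])),np.linalg.norm(p[0]-p[1]))
```

```text
[[328.4 314.6   9. ]
 [464.2 290.1   9. ]
 [416.7 449.1  40. ]
 [441.1 440.7  60. ]] [396.27069066 302.38009577   9.        ] -10.240387652590712 137.96407547824725
```

apply_moves([
  {"x":0.001,"y":0,"z":-0.02,"turn":-0.015},
  {"x":0,"y":0,"z":-0.03,"turn":0},
  {"x":0,"y":0,"z":-0.03,"turn":0},
  {"x":0,"y":0,"z":-0.03,"turn":0},
  {"x":0,"y":0,"z":-0.02,"turn":0},
  {"x":0,"y":0,"z":-0.01,"turn":0},
  {"x":0,"y":0,"z":-0.005,"turn":0},
  {"x":0,"y":0,"z":0,"turn":0},
])

```text
t: 25.55
tcp_pos: [396.8, 302.2, 2.5]
eef_rot: [0.089, 0.996, 0.0, 0.0]
ft_force: [0.1, -0.9, 0.2]
gripper_width: 0.586
grip_force: 0.0
```

apply_moves([
  {"x":0,"y":0,"z":0,"turn":0},
  {"x":0,"y":0,"z":0,"turn":0},
  {"x":0,"y":0,"z":0,"turn":0},
  {"x":0,"y":0,"z":0,"turn":0},
  {"x":0,"y":0,"z":0,"turn":0},
  {"x":0,"y":0,"z":0,"turn":0},
  {"x":0,"y":0,"z":0,"turn":0},
  {"x":0,"y":0,"z":0,"turn":0},
], hand=0.0, newtons=40)

```text
t: 26.55
tcp_pos: [397.0, 302.3, 3.0]
eef_rot: [0.089, 0.996, 0.0, 0.0]
ft_force: [-1.3, -0.0, 6.4]
gripper_width: 0.189
grip_force: 39.8
```

apply_moves([
  {"x":0,"y":0,"z":0.015,"turn":0},
  {"x":0,"y":0,"z":0.03,"turn":0},
  {"x":0.01,"y":-0.005,"z":0.02,"turn":-0.1},
  {"x":0.025,"y":-0.013,"z":0,"turn":-0.18},
  {"x":0.033,"y":-0.018,"z":0,"turn":-0.18},
  {"x":0.034,"y":-0.018,"z":0,"turn":-0.18},
  {"x":0.034,"y":-0.018,"z":0,"turn":-0.18},
  {"x":0.034,"y":-0.018,"z":0,"turn":-0.18},
])

```text
t: 27.55
tcp_pos: [567.8, 211.3, 68.4]
eef_rot: [0.558, 0.83, 0.0, 0.0]
ft_force: [0.4, 0.5, 0.5]
gripper_width: 0.192
grip_force: 39.0
```

apply_moves([
  {"x":0.03,"y":-0.016,"z":0,"turn":-0.18},
  {"x":0.02,"y":-0.011,"z":0,"turn":-0.15},
  {"x":0.008,"y":-0.005,"z":0,"turn":-0.061},
  {"x":0,"y":0,"z":0,"turn":0},
  {"x":0,"y":0,"z":0,"turn":0},
  {"x":0,"y":0,"z":-0.01,"turn":0},
  {"x":0,"y":0,"z":-0.015,"turn":0},
  {"x":0,"y":0,"z":0,"turn":0},
])

```text
t: 28.55
tcp_pos: [623.0, 179.8, 40.2]
eef_rot: [0.707, 0.708, -0.001, -0.001]
ft_force: [0.3, -0.6, -0.2]
gripper_width: 0.192
grip_force: 39.0
```

Run:
```python
from h import *
c=cam("wrist");np.save("w8.npy",c,allow_pickle=True);save(c,"w8.png",s=1)
```

```text
(no output)
```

View pics/w8.png

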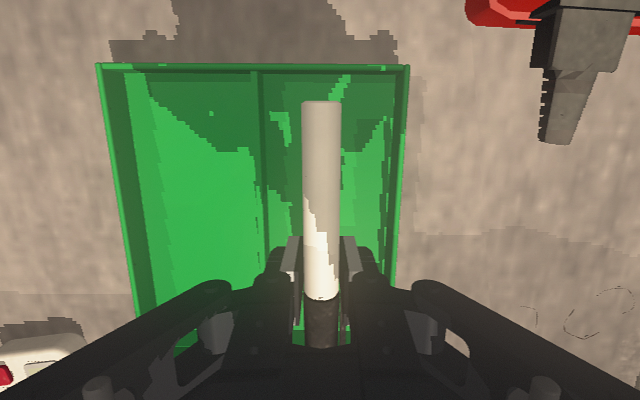

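Run:
```python
from h import *
c=np.load("w8.npy",allow_pickle=True).item()
for n,u,z in [("divider",(257,72),22),("divider low",(264,235),22),("right rim",(408,68),22),("left rim",(99,66),22),("marker end top",(321,102),52),("marker end bottom",(321,102),37)]:
    print(n,ray(c,u,z).round(1))
```

```text
divider [593.  261.4  22. ]
divider low [592.6 181.6  22. ]
right rim [661.9 263.1  22. ]
left rim [520.9 263.9  22. ]
marker end top [622.4 247.8  52. ]
marker end bottom [622.3 248.   37. ]
```

Marker is held above the right bay: its end at (321,102), divider at (257,72), right rim at (408,68). Shifting x by 3 mm and lowering.

apply_moves([
  {"x":0.003,"y":0,"z":0,"turn":0},
  {"x":0,"y":0,"z":-0.01,"turn":0},
  {"x":0,"y":0,"z":-0.01,"turn":0},
  {"x":0,"y":0,"z":-0.008,"turn":0},
  {"x":0,"y":0,"z":-0.004,"turn":0},
  {"x":0,"y":0,"z":-0.001,"turn":0},
  {"x":0,"y":0,"z":0,"turn":0},
  {"x":0,"y":0,"z":0,"turn":0},
])

```text
t: 29.6
tcp_pos: [627.8, 180.0, 9.6]
eef_rot: [0.707, 0.707, 0.0, 0.0]
ft_force: [-0.2, -0.1, -0.2]
gripper_width: 0.191
grip_force: 39.0
```

apply_moves([
  {"x":-0.001,"y":0,"z":-0.002,"turn":0},
  {"x":0,"y":0,"z":-0.0015,"turn":0},
  {"x":0,"y":0,"z":0,"turn":0},
  {"x":0,"y":0,"z":0,"turn":0},
  {"x":0,"y":0,"z":0,"turn":0},
  {"x":0,"y":0,"z":0,"turn":0},
  {"x":0,"y":0,"z":0,"turn":0},
  {"x":0,"y":0,"z":0,"turn":0},
])

```text
t: 30.6
tcp_pos: [626.5, 180.0, 6.1]
eef_rot: [0.707, 0.707, -0.0, -0.0]
ft_force: [-2.1, -0.4, 5.8]
gripper_width: 0.191
grip_force: 39.8
```

apply_moves([
  {"x":0,"y":0,"z":0,"turn":0},
  {"x":0,"y":0,"z":0,"turn":0},
  {"x":0,"y":0,"z":0,"turn":0},
  {"x":0,"y":0,"z":0,"turn":0},
  {"x":0,"y":0,"z":0.01,"turn":0},
  {"x":0,"y":0,"z":0.03,"turn":0},
  {"x":0,"y":0,"z":0.05,"turn":0},
  {"x":0,"y":0,"z":0.05,"turn":0},
], hand=0.028)

```text
t: 31.6
tcp_pos: [626.4, 180.0, 147.7]
eef_rot: [0.707, 0.707, 0.0, -0.0]
ft_force: [0.9, 0.6, 0.2]
gripper_width: 0.331
grip_force: 0.0
```

apply_moves([
  {"x":-0.01,"y":-0.02,"z":0.01,"turn":-0.1},
  {"x":-0.018,"y":-0.036,"z":0,"turn":-0.125},
  {"x":-0.019,"y":-0.04,"z":0,"turn":-0.125},
  {"x":-0.019,"y":-0.04,"z":0,"turn":-0.125},
  {"x":-0.019,"y":-0.04,"z":0,"turn":-0.125},
  {"x":-0.019,"y":-0.04,"z":0,"turn":-0.125},
  {"x":-0.019,"y":-0.04,"z":0,"turn":-0.125},
  {"x":-0.019,"y":-0.04,"z":0,"turn":-0.125},
], hand=0.05)

```text
t: 32.6
tcp_pos: [484.1, -117.2, 156.6]
eef_rot: [0.956, 0.292, 0.001, 0.0]
ft_force: [0.1, -0.6, 0.5]
gripper_width: 0.586
grip_force: 0.0
```

apply_moves([
  {"x":-0.019,"y":-0.04,"z":0,"turn":-0.125},
  {"x":-0.019,"y":-0.04,"z":0,"turn":-0.125},
  {"x":-0.019,"y":-0.04,"z":0,"turn":-0.125},
  {"x":-0.019,"y":-0.04,"z":0,"turn":-0.125},
  {"x":-0.014,"y":-0.032,"z":0,"turn":-0.125},
  {"x":-0.007,"y":-0.016,"z":0,"turn":-0.125},
  {"x":0,"y":0,"z":0,"turn":-0.04},
  {"x":0,"y":0,"z":0,"turn":0},
])

```text
t: 33.6
tcp_pos: [387.5, -324.3, 156.4]
eef_rot: [0.995, -0.097, 0.0, 0.0]
ft_force: [0.2, -0.3, -0.2]
gripper_width: 0.585
grip_force: 0.0
```

Run:
```python
from h import *
o=get_obs();t=R.from_quat(o["eef_rot"]).as_matrix();print(o["tcp_pos"].round(1),np.degrees(np.arctan2(t[1,1],t[0,1])),o["joints"].round(2))
c=cam("wrist");np.save("w9.npy",c,allow_pickle=True);save(c,"w9.png",s=1.25)
```

```text
[ 387.5 -324.3  156.4] -101.08008876364221 [-0.7   0.26  1.96  0.    0.92  1.06]
```

View pics/w9.png

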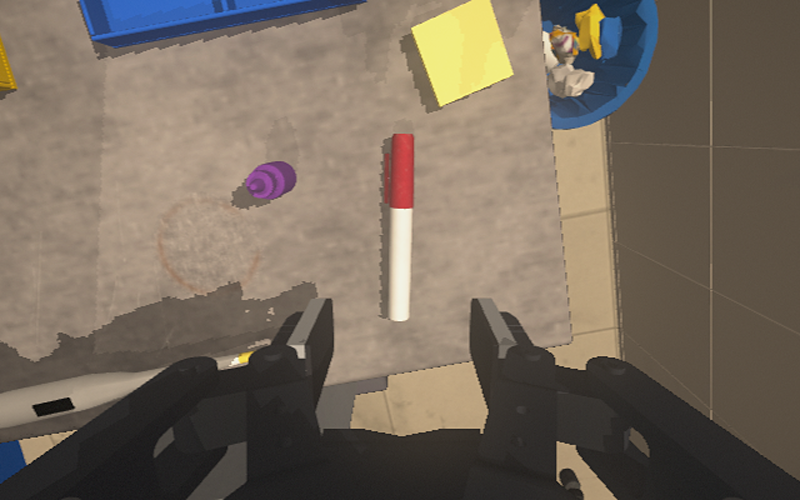

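Red marker lies between the fingers, ends at (403,132) and (399,321). The pipette tip is near (240,358).

Run:
```python
from h import *
c=np.load("w9.npy",allow_pickle=True).item()
p=[ray(c,(u[0]/1.25,u[1]/1.25),z) for u,z in [((403,132),9),((399,322),9),((235,360),8),((270,345),8),((120,385),8)]]
print(np.round(p,1),(p[0]+p[1])/2,np.degrees(np.arctan2(*(p[0]-p[1])[1::-1])),np.linalg.norm(p[0]-p[1]))
```

```text
[[ 453.1 -338.8    9. ]
 [ 316.2 -309.     9. ]
 [ 308.7 -175.7    8. ]
 [ 316.  -206.4    8. ]
 [ 304.9  -78.5    8. ]] [ 384.65968244 -323.87596467    9.        ] -12.300604410538849 140.04173325423116
```

apply_moves([
  {"x":-0.001,"y":0,"z":-0.02,"turn":-0.018},
  {"x":0,"y":0,"z":-0.03,"turn":0},
  {"x":0,"y":0,"z":-0.035,"turn":0},
  {"x":0,"y":0,"z":-0.03,"turn":0},
  {"x":0,"y":0,"z":-0.022,"turn":0},
  {"x":0,"y":0,"z":-0.012,"turn":0},
  {"x":0,"y":0,"z":-0.005,"turn":0},
  {"x":0,"y":0,"z":0,"turn":0},
])

```text
t: 34.65
tcp_pos: [386.8, -324.1, 2.1]
eef_rot: [0.994, -0.105, 0.0, 0.0]
ft_force: [-0.9, -0.4, -0.6]
gripper_width: 0.587
grip_force: 0.0
```

apply_moves([
  {"x":0,"y":0,"z":0,"turn":0},
  {"x":0,"y":0,"z":0,"turn":0},
  {"x":0,"y":0,"z":0,"turn":0},
  {"x":0,"y":0,"z":0,"turn":0},
  {"x":0,"y":0,"z":0,"turn":0},
  {"x":0,"y":0,"z":0,"turn":0},
  {"x":0,"y":0,"z":0,"turn":0},
  {"x":0,"y":0,"z":0,"turn":0},
], hand=0.0, newtons=40)

```text
t: 35.65
tcp_pos: [387.0, -324.4, 2.6]
eef_rot: [0.994, -0.105, 0.001, 0.0]
ft_force: [-1.5, -0.3, 5.6]
gripper_width: 0.184
grip_force: 39.8
```

apply_moves([
  {"x":0,"y":0,"z":0.02,"turn":0},
  {"x":0,"y":0,"z":0.045,"turn":0},
  {"x":0.007,"y":0.02,"z":0.035,"turn":0.1},
  {"x":0.015,"y":0.045,"z":0,"turn":0.15},
  {"x":0.015,"y":0.045,"z":0,"turn":0.15},
  {"x":0.015,"y":0.045,"z":0,"turn":0.15},
  {"x":0.015,"y":0.045,"z":0,"turn":0.15},
  {"x":0.015,"y":0.045,"z":0,"turn":0.15},
])

```text
t: 36.65
tcp_pos: [469.0, -77.6, 102.2]
eef_rot: [0.949, 0.316, 0.0, 0.0]
ft_force: [0.3, -0.3, -0.2]
gripper_width: 0.188
grip_force: 39.1
```

apply_moves([
  {"x":0.015,"y":0.045,"z":0,"turn":0.15},
  {"x":0.015,"y":0.045,"z":0,"turn":0.15},
  {"x":0.015,"y":0.045,"z":0,"turn":0.15},
  {"x":0.015,"y":0.045,"z":0,"turn":0.15},
  {"x":0.014,"y":0.04,"z":0,"turn":0.15},
  {"x":0.009,"y":0.025,"z":0,"turn":0.12},
  {"x":0.005,"y":0.014,"z":0,"turn":0.061},
  {"x":0,"y":0,"z":0,"turn":0},
])

```text
t: 37.65
tcp_pos: [556.8, 180.8, 101.9]
eef_rot: [0.707, 0.707, 0.0, 0.0]
ft_force: [-0.1, -0.4, 0.0]
gripper_width: 0.19
grip_force: 39.1
```

apply_moves([
  {"x":0,"y":0,"z":0,"turn":0},
  {"x":0,"y":0,"z":-0.015,"turn":0},
  {"x":0,"y":0,"z":-0.025,"turn":0},
  {"x":0,"y":0,"z":-0.015,"turn":0},
  {"x":0,"y":0,"z":-0.007,"turn":0},
  {"x":0,"y":0,"z":0,"turn":0},
  {"x":0,"y":0,"z":0,"turn":0},
  {"x":0,"y":0,"z":0,"turn":0},
])

```text
t: 38.65
tcp_pos: [557.0, 180.1, 40.4]
eef_rot: [0.707, 0.707, 0.001, 0.0]
ft_force: [-0.2, 0.8, 0.2]
gripper_width: 0.184
grip_force: 39.1
```

Run:
```python
from h import *
c=cam("wrist");np.save("w10.npy",c,allow_pickle=True);save(c,"w10.png",s=1)
```

```text
(no output)
```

View pics/w10.png

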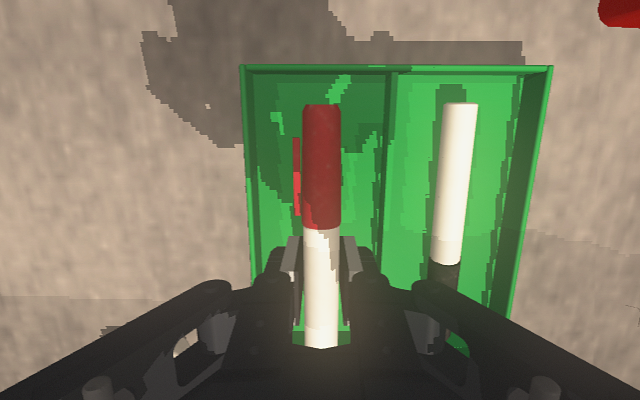

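The black marker lies flat in the right bay at (455,180). The red one is held over the left bay at (321,220), between the rim (243) and the divider (390). Lowering and releasing.

apply_moves([
  {"x":0,"y":0,"z":-0.01,"turn":0},
  {"x":0,"y":0,"z":-0.01,"turn":0},
  {"x":0,"y":0,"z":-0.008,"turn":0},
  {"x":0,"y":0,"z":-0.003,"turn":0},
  {"x":0,"y":0,"z":-0.002,"turn":0},
  {"x":0,"y":0,"z":-0.002,"turn":0},
  {"x":0,"y":0,"z":0,"turn":0},
  {"x":0,"y":0,"z":0,"turn":0},
])

```text
t: 39.7
tcp_pos: [556.7, 180.0, 5.6]
eef_rot: [0.707, 0.707, 0.0, 0.0]
ft_force: [-3.2, -1.5, 8.3]
gripper_width: 0.189
grip_force: 40.1
```

apply_moves([
  {"x":0,"y":0,"z":0,"turn":0},
  {"x":0,"y":0,"z":0,"turn":0},
  {"x":0,"y":0,"z":0,"turn":0},
  {"x":0,"y":0,"z":0,"turn":0},
  {"x":0,"y":0,"z":0,"turn":0},
  {"x":0,"y":0,"z":0,"turn":0},
  {"x":0,"y":0,"z":0,"turn":0},
  {"x":0,"y":0,"z":0,"turn":0},
])

```text
t: 40.7
tcp_pos: [556.7, 180.0, 5.6]
eef_rot: [0.707, 0.707, 0.0, 0.0]
ft_force: [-3.0, 0.6, 7.4]
gripper_width: 0.188
grip_force: 40.1
```

Touching the floor; release, lift and retreat so the top camera sees everything.

apply_moves([
  {"x":0,"y":0,"z":0,"turn":0},
  {"x":0,"y":0,"z":0,"turn":0},
  {"x":0,"y":0,"z":0,"turn":0},
  {"x":0,"y":0,"z":0,"turn":0},
  {"x":0,"y":0,"z":0.01,"turn":0},
  {"x":0,"y":0,"z":0.04,"turn":0},
  {"x":0,"y":0,"z":0.05,"turn":0},
  {"x":0,"y":0,"z":0.06,"turn":0},
], hand=0.028)

```text
t: 41.7
tcp_pos: [555.9, 179.8, 166.3]
eef_rot: [0.707, 0.707, -0.001, -0.0]
ft_force: [-0.2, 0.9, 0.4]
gripper_width: 0.327
grip_force: 0.0
```

apply_moves([
  {"x":-0.02,"y":0,"z":0.03,"turn":0},
  {"x":-0.03,"y":0,"z":0.02,"turn":0},
  {"x":-0.04,"y":0,"z":0,"turn":0},
  {"x":-0.04,"y":0,"z":0,"turn":0},
  {"x":-0.04,"y":0,"z":0,"turn":0},
  {"x":-0.02,"y":0,"z":0,"turn":0},
  {"x":0,"y":0,"z":0,"turn":0},
  {"x":0,"y":0,"z":0,"turn":0},
])

```text
t: 42.7
tcp_pos: [367.9, 180.4, 215.3]
eef_rot: [0.707, 0.707, 0.001, 0.0]
ft_force: [-0.1, 0.4, 0.3]
gripper_width: 0.331
grip_force: 0.0
```

Run:
```python
from h import *
a=cam("top")["color"][100:300,150:500,::-1];b=cam("side")["color"][100:350,200:500,::-1]
b=cv2.resize(b,(350,292));cv2.imwrite("pics/end.png",cv2.resize(np.hstack([np.vstack([a,np.zeros((92,350,3),np.uint8)]),b]),(800,334)))
```

```text
(no output)
```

View pics/end.png

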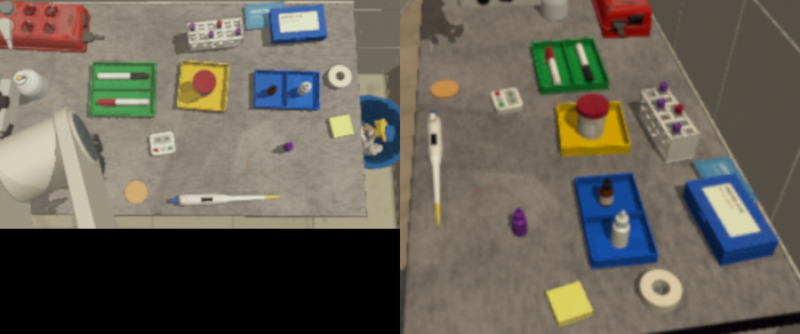

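Both views show everything in place. The markers are flat at (122,76) and (122,102), the cup is upright at (204,82), and the bottles are upright at (271,90) and (304,88). The timer and tape roll have not been moved.

```bash
python3 -c "
from rig import *
print(hand_in())"
```

```text
the job is handed in; nothing more can be done
None
```

The job is handed in: both bottles and the cup stand upright in their trays, both markers lie flat in the green tray, and the timer and tape roll were left where they were; the arm finished at about 43 s of the 122 s allowed.

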